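Ratchet the clamp nut of a filter holder loose

TASK

The clamp nut on the steel filter holder must come loose, but its captive ratchet is still set to tighten. Flip the ratchet's small direction lever to the loosening side, then swing the handle back and forth until the nut has turned anticlockwise (seen from above) by a quarter turn or a little more. Let go of the ratchet with its lever still set to loosen, and leave the tube rack and tip box beside it where they stand.

Things in the scene. Friction and masses are not known exactly. Their poses are not given: they have to be found in the camera images.
- filter: the fixed filter holder: aluminium base plate 220 x 320 x 12 mm, steel drum (144 mm across its flange, top at 94 mm) with the clamp nut and ratchet on top. Origin at the underside of the plate, below the nut's axis; z up along that axis; its -x side faces the robot, where the handle points.
- bar_mid (a point): middle of the underside of the carrying bar, 185 mm above the table, 52 mm from the nut's axis towards the filter holder's -x. The bar runs along the holder's y over the lever, 16 mm thick, 42 mm tall, on two 16 mm posts at y = +/-145 mm. To reach the lever lean the tool back towards the robot 30 to 45 degrees, so that the fingers slant away from the robot, in under the bar.
- axis_top (a point): centre of the hex nut's top, on the vertical axis of nut and ratchet, 131 mm above the table. The nut (28 mm across flats) shows in the middle of the ratchet's round head (76 mm across, top at 128 mm) and stands 3 mm proud; a raised dot 6 mm wide by one flat shows how far it has turned.
- grip (a point): middle of the top of the ratchet handle's black rubber grip, 175 mm from the axis, 129 mm above the table. The grip is 125 to 220 mm from the axis, 26 mm wide, 24 mm high (105 to 129 mm), free underneath; from it to the head runs an 18 mm steel shank. x points outwards along the handle, y to the side of an anticlockwise swing, z up. The handle cannot leave the nut.
- lever_tab (a point): top centre of the upright tab of the direction lever, 156 mm above the table. The tab is 22 mm long (along the handle), 7 mm thick and stands 27 mm above the head; it is 34 mm from the lever's pivot, which is on the handle 48 mm from the nut's axis. The lever points outwards along the handle; push the tab sideways.
- lever (a joint): lever angle relative to the handle, rad, anticlockwise +, stops at +/-0.35. Negative: drives the nut only clockwise (tighten), clicks freely the other way. Positive (tab on the side of an anticlockwise swing): drives only anticlockwise (loosen). An over-centre spring (under 2 N at the tab) snaps it to a side; it rests at 0.19 to 0.35 there, as the teeth allow.
- handle (a joint): angle of the ratchet handle, rad, anticlockwise positive, 0 when it points along the filter holder's -x; stops at -0.65 and 0.65. It stays where it is left; 2 N at the grip to move it free, about 5 N when it drives the nut.
- nut (a joint): angle of the clamp nut, rad, 0 = tight, grows as it is turned anticlockwise (loosened); it stays where it is left. A tooth is 0.31 rad, so up to that much of a stroke is lost before the nut is driven.
- tube_rack: yellow tube rack with white-capped tubes, 90 x 130 mm, 54 mm high, loose on the table; origin at the centre of its underside. Leave alone.
- tip_box: orange box with a clear lid, 85 x 120 mm, 60 mm high, loose; origin at the centre of its underside. Leave alone.

How it is judged:
On the way, in this order (a step that is already met when the one before it is completed fails the run):
1. the direction lever is flipped to the loosening side before the nut has turned (value of joint lever above 0.15 rad and value of joint nut below 0.25 rad), for 0.1 s.
2. the ratchet has turned the nut a quarter turn loose (value of joint nut above 1.45 rad), for 0.2 s.
At the end, for the whole second after the job is handed in: the nut stands at least 1.45 rad (a quarter turn, less 7 degrees) and less than 4 rad loose, the lever is on the loosening side (above 0.15 rad), the handle is at rest and the tube rack and tip box are within 20 mm of where they began (value of joint nut between 1.45 and 4 rad and value of joint lever above 0.15 rad and velocity of joint handle between -0.05 and 0.05 rad/s and distance of each of tube_rack, tip_box from where it was at the start of the episode below 0.02 m); the robot touches nothing.
It fails at once if the tube rack is pushed away or knocked over (distance of tube_rack from where it was at the start of the episode above 0.02 m or angle between tube_rack's own z axis and vertical above 0.3 rad).
It fails at once if the tip box is pushed away or knocked over (distance of tip_box from where it was at the start of the episode above 0.02 m or angle between tip_box's own z axis and vertical above 0.3 rad).
It also fails if it takes over 64 s, if anything falls off the work surface, if the arm or the gripper's body presses on something with over 40 N, if the wrist force passes 120 N, or if a joint passes its speed limit or range.

ROBOT

A 7-joint arm with a two-finger parallel gripper is mounted at the origin on the work surface. World frame = base frame: x ahead of the robot, y to its left, z up, the work surface at z = 0. Lengths are in m, angles in rad, forces in N, time in s.
With the tool pointing down it reaches from about 0.425 to 0.925 m from the base axis. Payload 6.8 kg.
Tool frame: the origin (TCP) lies on the centre line of the jaws, within the pads' length; the fingertips stand 25 mm ahead of it and the grasp point (between the pads) lies 6 mm ahead of it; z points along the fingers, y is the line along which they close (so a half turn about z gives the same grasp; the last joint's range is limited). The gripper opens to 85 mm and grips with 20 to 120 N. Pads are 22 mm wide; open, the fingers measure 114 mm over their backs; the gripper's body (76 mm by 85 mm) begins 54 mm behind the grasp point. The pads swing forward as they close: fully open they stand 13 mm farther back than shut.
Start: joints at [1.138, 0.477, 0.022, 1.555, -0.011, 1.109, -0.083], TCP at [0.215, -0.64, 0.256] pointing down, gripper open.
Joint ranges: [-2.96, 2.96], [-0.34, 2.1], [-1.41, 1.46], [0.24, 2.44], [-1.37, 4.51], [0.17, 1.92], [-2.96, 2.96]. Speed limits (rad/s): [2.39, 2.39, 3.14, 3.14, 3.14, 3.14, 3.14].

INTERFACE

Orientations are given as a rotation vector (axis times angle).
In Python, from bench import status, imaging, workorder gives the robot as it stands.
- The arm moves only by the tool send_rows, never from a script. Its argument "steps" is a list of rows, each an object of numbers: "dx", "dy", "dz": the shift along the tool's x, y, z in cm; "yaw": the turn about the tool's z in degrees; "gripper": the opening, from 0 (shut) to 1 (fully open). A call has 1 to 5 rows; each row is the pose to reach, as a shift and turn from the pose commanded when the call began, along the tool's axes at that moment; what a row does not reach only later rows make up. A row lasts 1/8 s, in which the tool goes at most 62.5 mm and 10.7 degrees, less where a joint would pass 70% of its speed; a pose out of reach is approached as far as the arm can. A call with a gripper value outside its range is refused whole. The fingers move at their own pace and stop on an object; "force" is the grip in N (left out, the last holds). Time passes only in rows, so rows that repeat a pose let the fingers close. It gives the time, the measured TCP pose, the force, the opening and the grip force at its end, in the units of the state.
- status.get_obs(): the state, without advancing time (a new reading comes with each control period).
- imaging.grab_frame(name): name is "scene" or "top" or "wrist"; returns a dict with "color" (400x640x3 uint8, red, green, blue), "depth" (400x640 float32, m along the optical axis (not along the pixel's ray), 0 where there is no reading), "K" (3x3 intrinsics, pixels), "k1" (the pictures are not rectified: a ray, as slopes to the right and down, at radius r is drawn at 1 + k1 r^2 times it, then the intrinsics apply), "R" (3x3) and "t" (3): a world point X has camera coordinates R X + t. Camera axes: x right, y down, z forward; pixel columns grow to the right and rows downward; lengths in m; the calibration is good to about 2 mm. A picture is of the moment at which its call begins.
- workorder.hand_in(): hands the job in; it is judged then, once.
The state is a dict: "clock": time; "joints": joint angles; "qvel": joint speeds; "tau": joint torques, N m; "tcp_pos": TCP position; "orientation": TCP orientation; "contact_force": force on the tool from outside, world axes, zero at the start; "moment": the same for the moment, N m; "grip_width": finger opening in m; "gripper_force": force on a finger pad.
Only numpy, scipy, OpenCV 4.12 (cv2) and the standard library are available. Lean on these libraries where they do the work, as an engineer would, in place of code of your own. Each camera call takes 0.05 s, during which the arm holds its last target. There are 200 camera calls.

## Working session

There is one attempt and no reset: what is moved stays moved. The work goes in short steps, Python scripts to look and compute and a tool call to move; the robot and the scene stay as the last step left them, time stands still between calls to the robot, and variables do not carry over. Pictures are saved under pics/ and viewed, at most 10 in all, crops included, and the job is handed in when it is done.

Besides the shell and the picture viewer there is one more tool, called after ">>>" as name(argument=value, ...) on one line, values as JSON. send_rows: Moves the arm, as the interface text tells. Its arguments: {"type":"object","properties":{"steps":{"type":"array"},"force":{"type":"number"}},"required":["steps"]}

```bash
ls; mkdir -p pics; cat > h.py <<'E'
import numpy as np, cv2
from bench import status, imaging, workorder
def grab(n):
    f=imaging.grab_frame(n); f={k:(np.array(v) if k!='k1' else v) for k,v in f.items()}; return f
def ray(f,u,v):
    K=f['K'];x=np.array([(u-K[0,2])/K[0,0],(v-K[1,2])/K[1,1]])
    rd=np.hypot(*x);r=rd
    for _ in range(30): r=rd/(1+f['k1']*r*r)
    x=x*(r/rd if rd>0 else 1)
    return -f['R'].T@f['t'], f['R'].T@np.array([x[0],x[1],1.])
def onz(f,u,v,z):
    o,d=ray(f,u,v); return o+d*(z-o[2])/d[2]
def dep(f,u,v):
    o,d=ray(f,u,v); return o+d*float(f['depth'][int(v),int(u)])
def proj(f,X):
    c=f['R']@np.array(X)+f['t'];x=c[:2]/c[2];x=x*(1+f['k1']*(x@x));return f['K'][:2,:2]@x+f['K'][:2,2]
def save(f,n): cv2.imwrite('pics/'+n,cv2.cvtColor(f['color'],cv2.COLOR_RGB2BGR))
E
python3 - <<'E'
from h import *
s=status.get_obs();print(s)
fs=[grab(n) for n in('scene','top')]
for f,n in zip(fs,('scene','top')): print(n,-f['R'].T@f['t'],f['R'][2],f['k1'],f['K'][0,0])
cv2.imwrite('pics/a.png',cv2.cvtColor(np.vstack([f['color'] for f in fs]),cv2.COLOR_RGB2BGR)[:, :])
for f,n in zip(fs,'st'): save(f,n+'.png')
E
```

```text
pics
{'clock': 0.0, 'joints': array([ 1.13788462,  0.47782894,  0.02234378,  1.5564781 , -0.01152858,
        1.1093112 , -0.08309103]), 'qvel': array([ 0.00032777, -0.00031298, -0.00130341, -0.00026607, -0.00043932,
       -0.0006024 ,  0.00078791]), 'tau': array([ 6.51392456e-04, -5.96458125e+01,  1.60813976e+00, -2.81200218e+01,
        1.24641205e-02,  9.33385338e-03, -5.28728549e-06]), 'tcp_pos': array([ 0.21522478, -0.63917124,  0.25529517]), 'orientation': array([-3.09842379e+00, -5.07695617e-01,  6.65076313e-04]), 'contact_force': array([ 0.03490036,  0.55924596, -0.88552986]), 'moment': array([ 0.04094196,  0.01646444, -0.04967175]), 'gripper_force': 0.0, 'grip_width': 0.08532902363082236}
scene [1.18025455 0.01418949 1.12561094] [-0.5295235  -0.02564656 -0.84790749] -0.10737978678874469 458.3063143825641
top [ 0.44654073 -0.01953944  1.27276953] [ 0.12709506  0.02620949 -0.9915442 ] -0.004873473154074206 465.14166910160606
```

View pics/s.png

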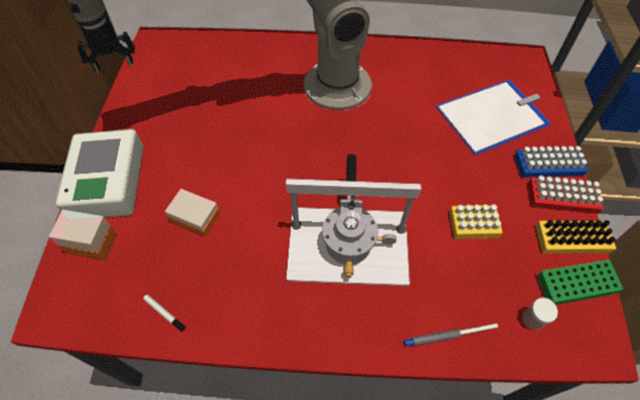

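View pics/t.png

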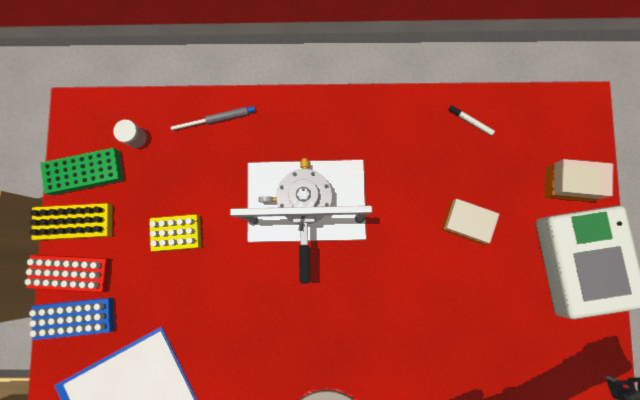

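The scene view shows the holder's nut at about (351,223), the grip at (351,167) and the bar at row 187. In the top view the nut is at (303,194), the grip at (305,264), the tube rack at (175,233) and the tip box at (471,221). I'll measure these points next.

```bash
cat > m.py <<'E'
from h import *
def cen(m,box):
    z=np.zeros_like(m);x0,y0,x1,y1=box;z[y0:y1,x0:x1]=m[y0:y1,x0:x1];return z
E
python3 - <<'E'
from m import *
from scipy.optimize import least_squares
s,t=grab('scene'),grab('top')
def tri(a,b):
    (o1,d1),(o2,d2)=ray(s,*a),ray(t,*b)
    A=np.c_[d1,-d2];k=np.linalg.lstsq(A,o2-o1,rcond=None)[0];p,q=o1+k[0]*d1,o2+k[1]*d2
    return (p+q)/2,np.linalg.norm(p-q)
out={}
for n,f,box in(('s',s,(335,145,370,190)),('t',t,(290,235,320,290))):
    m=cen((f['color'].max(2)<70).astype(np.uint8),box)
    ys,xs=np.nonzero(m);r=cv2.minAreaRect(np.c_[xs,ys].astype(np.float32));print(n,len(xs),xs.mean(),ys.mean(),r);out[n]=(xs.mean(),ys.mean())
    print(dep(f,xs.mean(),ys.mean()), onz(f,xs.mean(),ys.mean(),.125))
print('grip tri',tri(out['s'],out['t']))
# plate in top
hsv=cv2.cvtColor(t['color'],cv2.COLOR_RGB2HSV)
m=cen(((hsv[...,1]<60)&(hsv[...,2]>200)).astype(np.uint8),(243,155,370,206));m=m|cen(((hsv[...,1]<60)&(hsv[...,2]>200)).astype(np.uint8),(243,217,370,245))
ys,xs=np.nonzero(m);r=cv2.minAreaRect(np.c_[xs,ys].astype(np.float32));
b=cv2.boxPoints(r);P=np.array([onz(t,*c,.012) for c in b]);print('plate',P.round(4),P.mean(0),np.linalg.norm(P-np.roll(P,1,0),axis=1))
for nm,(u,v) in dict(rack=(175,233),box=(471,221)).items(): print(nm,dep(t,u,v))
for f,n,(x0,y0,x1,y1) in((s,'s',(280,140,425,290)),(t,'t',(225,150,380,290))):
    c=cv2.resize(f['color'][y0:y1,x0:x1],None,fx=4,fy=4,interpolation=cv2.INTER_CUBIC);print(c.shape);cv2.imwrite(f'pics/c{n}.png',c[...,::-1])
E
```

```text
s 226 350.92477876106193 167.54424778761063 ((350.5, 167.5), (25.0, 9.0), 90.0)
[0.44826379 0.05175235 0.12771346] [0.44627338 0.05185449 0.125     ]
t 366 304.46994535519127 263.89890710382514 ((304.5, 263.5), (37.0, 9.0), 90.0)
[0.44461678 0.05190303 0.13254079] [0.44460406 0.05237551 0.125     ]
grip tri (array([0.44461015, 0.0522269 , 0.12276401]), np.float64(0.0005766075575057943))
plate [[ 0.7243  0.2227  0.012 ]
 [ 0.73   -0.102   0.012 ]
 [ 0.504  -0.1045  0.012 ]
 [ 0.4971  0.2129  0.012 ]] [0.6138527  0.05729307 0.012     ] [0.22746783 0.32471909 0.2260392  0.31740317]
rack [0.52648317 0.40356658 0.04359828]
box [ 0.55412835 -0.37504028  0.06332393]
(600, 580, 3)
(560, 620, 3)
```

View pics/cs.png

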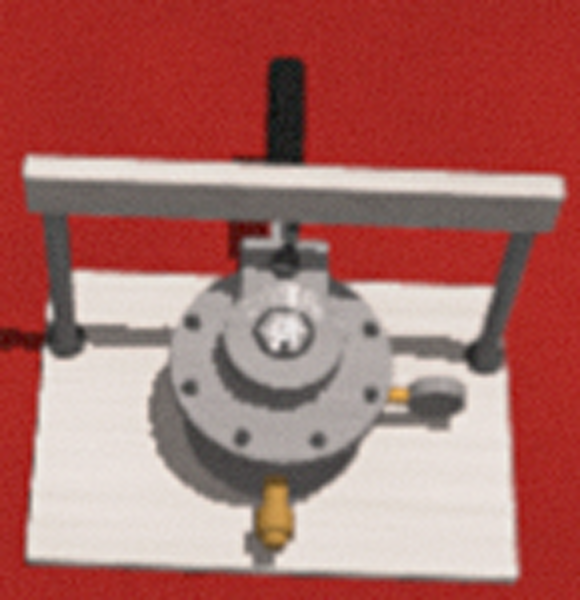

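View pics/ct.png

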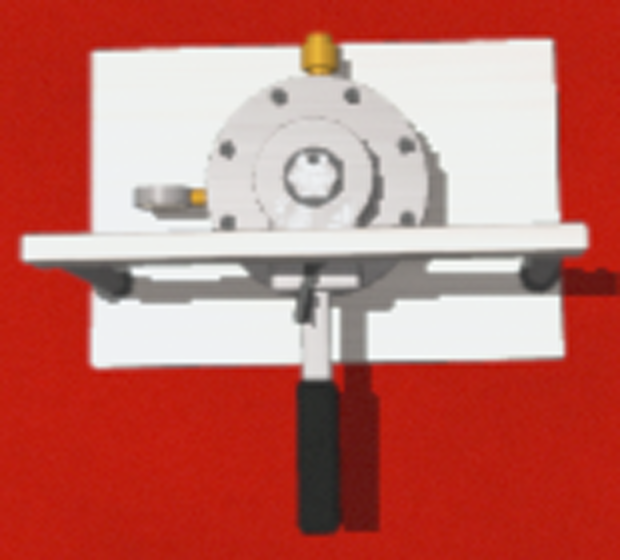

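The scene crop shows the nut at about (285,330). The top crop shows the nut at (313,177), the grip centred at (319,457), and the dark tab at (305,305), displaced to the +y side. That is the tightening side, so it has to go towards -y. Next I'll compute the axis and tab positions.

```bash
python3 - <<'E'
from m import *
s,t=grab('scene'),grab('top')
def tri(a,b):
    (o1,d1),(o2,d2)=ray(s,*a),ray(t,*b)
    k=np.linalg.lstsq(np.c_[d1,-d2],o2-o1,rcond=None)[0];return ((o1+k[0]*d1+o2+k[1]*d2)/2).round(4)
N=tri((280+285/4,140+330/4),(225+313/4,150+177/4));print('nut',N)
nut=onz(t,225+313/4,150+177/4,.131); print(nut)
# tab: dark blob in top image, above head
g=t['color'].max(2);m=cen((g<90).astype(np.uint8),(292,214,309,232));n,l,st,c=cv2.connectedComponentsWithStats(m);print(st[1:],c[1:])
ys,xs=np.nonzero(m);print(np.c_[xs,ys].min(0),np.c_[xs,ys].max(0))
for u,v in((305,305),(303,316),(308,270)): print('tab',onz(t,225+u/4,150+v/4,.156),dep(t,225+u/4,150+v/4))
# bar top near edge and ends in top img / ends of near edge
for u,v in((22,262),(588,250),(20,236),(588,226)): print('bar',onz(t,225+u/4,150+v/4,.227),dep(t,225+u/4+(1 if u<100 else -1),150+v/4-2))
print('bar tri L', tri((280+562/4,140+178/4),(225+20/4,150+236/4)), tri((280+25/4,140+158/4),(225+588/4,150+226/4)))
E
```

```text
nut [0.6169 0.0566 0.1264]
[0.61623413 0.05564103 0.131     ]
[[301 215   5   4  17]
 [299 223   1   1   1]
 [300 222   3   8  14]] [[302.70588235 216.29411765]
 [299.         223.        ]
 [301.42857143 225.92857143]]
[299 215] [305 229]
tab [0.53462044 0.0585175  0.156     ] [0.5345625  0.05846615 0.15673465]
tab [0.52799107 0.05969376 0.156     ] [0.52778799 0.0594962  0.15878448]
tab [0.555785   0.05679718 0.156     ] [0.55763921 0.05809284 0.13704504]
bar [0.55399385 0.21467509 0.227     ] [0.55806825 0.21148974 0.23154024]
bar [ 0.55958507 -0.10611597  0.227     ] [ 0.56433027 -0.10407372  0.2252451 ]
bar [0.56886795 0.21617487 0.227     ] [ 6.01000651e-01  2.64704164e-01 -8.27402208e-05]
bar [ 0.57321604 -0.10631844  0.227     ] [ 0.60571613 -0.122138    0.00438953]
bar tri L [0.5676 0.2131 0.2381] [ 0.5721 -0.1046  0.2358]
```

```bash
cat > go.py <<'E'
import sys
from h import *
from scipy.spatial.transform import Rotation as Ro
def go(x,y,z,head=None):
    s=status.get_obs();R=Ro.from_rotvec(s['orientation']).as_matrix()
    d=R.T@(np.array([x,y,z])-s['tcp_pos'])*100
    h=np.degrees(np.arctan2(R[1,0],R[0,0]))
    print('t',round(s['clock'],2),'tcp',s['tcp_pos'].round(4),'head',h.round(1),'zax',R[:,2].round(3),'F',s['contact_force'].round(1))
    print('d',d.round(2),'yaw',None if head is None else round(-((head-h+180)%360-180),1))
a=[float(v) for v in sys.argv[1:]];go(*a)
E
python3 go.py 0.45 -0.28 0.29 90;python3 go.py 0.485 0.092 0.29 90
```

```text
t 0.3 tcp [ 0.2154 -0.6396  0.256 ] head 18.6 zax [-0.  0. -1.] F [-0.3  0.1  0.2]
d [ 33.71 -26.59  -3.39] yaw -71.4
t 0.3 tcp [ 0.2154 -0.6396  0.256 ] head 18.6 zax [-0.  0. -1.] F [-0.3  0.1  0.2]
d [ 48.9  -60.73  -3.37] yaw -71.4
```

>>> send_rows(steps=[{"dx":10,"dy":-8,"dz":-2,"yaw":-20,"gripper":1},{"dx":20,"dy":-16,"dz":-3.4,"yaw":-40,"gripper":1},{"dx":33.7,"dy":-26.6,"dz":-3.4,"yaw":-71.4,"gripper":1},{"dx":33.7,"dy":-26.6,"dz":-3.4,"yaw":-71.4,"gripper":1},{"dx":33.7,"dy":-26.6,"dz":-3.4,"yaw":-71.4,"gripper":1}])

```text
clock: 0.92
tcp_pos: [0.3859, -0.3773, 0.2843]
orientation: [2.53, 1.861, -0.0]
contact_force: [1.4, -0.7, 1.1]
grip_width: 0.0856
gripper_force: 0.0
```

```bash
python3 go.py 0.485 0.092 0.29 90
```

```text
t 0.93 tcp [ 0.3859 -0.3773  0.2843] head 72.7 zax [ 0.    -0.001 -1.   ] F [ 1.4 -0.7  1.1]
d [47.75 -4.52 -0.6 ] yaw -17.3
```

>>> send_rows(steps=[{"dx":6,"dy":-3,"dz":-0.6,"yaw":-10},{"dx":18,"dy":-4.5,"dz":-0.6,"yaw":-17},{"dx":30,"dy":-4.5,"dz":-0.6,"yaw":-17},{"dx":45,"dy":-4.5,"dz":-0.6,"yaw":-17},{"dx":45,"dy":-4.5,"dz":-0.6,"yaw":-17}])

```text
validation failed for argument at $.st...
```

```bash
python3 go.py 0.485 0.095 0.29 90
```

```text
t 0.93 tcp [ 0.3859 -0.3773  0.2843] head 72.7 zax [ 0.    -0.001 -1.   ] F [ 1.4 -0.7  1.1]
d [48.04 -4.61 -0.6 ] yaw -17.3
```

>>> send_rows(steps=[{"dx":6,"dy":-3,"dz":-0.6,"yaw":-10,"gripper":1},{"dx":18,"dy":-4.5,"dz":-0.6,"yaw":-17,"gripper":1},{"dx":30,"dy":-4.5,"dz":-0.6,"yaw":-17,"gripper":1},{"dx":45,"dy":-4.5,"dz":-0.6,"yaw":-17,"gripper":1},{"dx":45,"dy":-4.5,"dz":-0.6,"yaw":-17,"gripper":1}])

```text
clock: 1.55
tcp_pos: [0.4379, -0.0739, 0.2902]
orientation: [2.234, 2.207, 0.0]
contact_force: [0.7, -0.0, 0.2]
grip_width: 0.0858
gripper_force: 0.0
```

```bash
python3 go.py 0.485 0.095 0.29 90
```

```text
t 1.55 tcp [ 0.4379 -0.0739  0.2902] head 89.3 zax [ 0.001 -0.001 -1.   ] F [ 0.7 -0.   0.2]
d [1.695e+01 4.500e+00 1.000e-02] yaw -0.7
```

>>> send_rows(steps=[{"dx":6,"dy":2,"dz":0,"yaw":-0.7,"gripper":1},{"dx":12,"dy":4,"dz":0,"yaw":-0.7,"gripper":1},{"dx":15.5,"dy":4.3,"dz":0,"yaw":-0.7,"gripper":1},{"dx":15.5,"dy":4.3,"dz":0,"yaw":-0.7,"gripper":1},{"dx":15.5,"dy":4.3,"dz":0,"yaw":-0.7,"gripper":1}])

```text
clock: 2.17
tcp_pos: [0.4824, 0.0778, 0.2896]
orientation: [2.222, 2.221, -0.001]
contact_force: [-0.2, -0.7, -0.3]
grip_width: 0.0851
gripper_force: 0.0
```

```bash
python3 go.py 0.485 0.092 0.165 90; python3 - <<'E'
from h import *
w=grab('wrist');save(w,'w1.png')
E
```

```text
t 2.17 tcp [0.4824 0.0778 0.2896] head 90.0 zax [-0.    -0.001 -1.   ] F [-0.2 -0.7 -0.3]
d [ 1.43  0.27 12.46] yaw -0.0
```

View pics/w1.png

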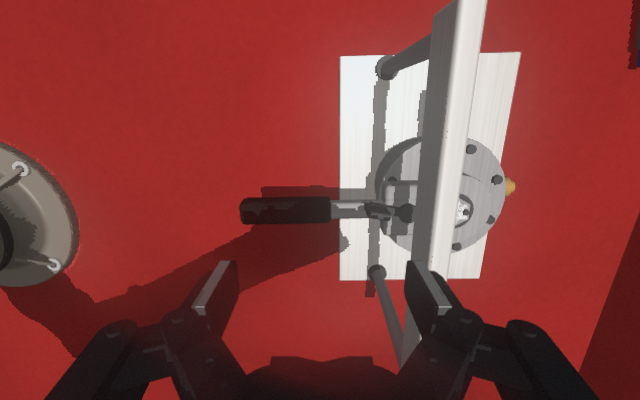

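The wrist view shows the grip at (285,210), the tab near (380,211) just on the +y side, and the bar at x≈450. The right finger is at (430,285), with a wide knuckle at (530,350). I'll take the finger and knuckle extents from depth.

```bash
python3 - <<'E'
from h import *
w=grab('wrist');T=status.get_obs()['tcp_pos'];print(-w['R'].T@w['t']-T)
for u,v in((408,265),(415,275),(432,270),(440,280),(430,300),(450,310),(470,325),(512,325),(530,330),(545,345),(570,370),(600,395),(380,211),(378,217),(378,205),(350,210),(285,210)):
    p=dep(w,u,v);print((u,v),w['color'][v,u],(p-T).round(3),p.round(3))
E
```

```text
[-0.00011813  0.08503957  0.11741348]
(408, 265) [51 46 44] [ 0.042  0.008 -0.009] [0.525 0.085 0.281]
(415, 275) [51 45 44] [0.043 0.01  0.002] [0.525 0.087 0.292]
(432, 270) [184 178 174] [ 0.053  0.007 -0.006] [0.536 0.084 0.284]
(440, 280) [49 44 43] [0.054 0.007 0.003] [0.536 0.085 0.292]
(430, 300) [43 36 35] [0.042 0.011 0.021] [0.525 0.088 0.311]
(450, 310) [39 32 32] [0.047 0.013 0.029] [0.529 0.09  0.319]
(470, 325) [34 28 28] [0.051 0.012 0.037] [0.533 0.09  0.326]
(512, 325) [33 23 27] [0.066 0.012 0.035] [0.548 0.089 0.325]
(530, 330) [30 21 22] [0.068 0.014 0.041] [0.55  0.091 0.33 ]
(545, 345) [26 20 21] [0.07  0.012 0.045] [0.552 0.09  0.335]
(570, 370) [21 21 23] [0.071 0.012 0.053] [0.554 0.089 0.343]
(600, 395) [81 21 18] [ 1.026 -0.945 -0.676] [ 1.509 -0.868 -0.387]
(380, 211) [63 61 60] [ 0.054 -0.012 -0.137] [0.537 0.065 0.153]
(378, 217) [63 61 60] [ 0.052 -0.017 -0.134] [0.534 0.06  0.156]
(378, 205) [66 64 64] [ 0.055 -0.012 -0.153] [0.538 0.065 0.136]
(350, 210) [97 92 92] [ 0.029 -0.023 -0.166] [0.512 0.055 0.123]
(285, 210) [43 25 23] [-0.037 -0.02  -0.16 ] [0.445 0.057 0.13 ]
```

```bash
python3 go.py 0.475 0.092 0.150 90
```

```text
t 2.27 tcp [0.4824 0.0771 0.2897] head 89.9 zax [-0.    -0.001 -1.   ] F [-0.   0.4 -0.4]
d [ 1.5  -0.74 13.97] yaw -0.1
```

>>> send_rows(steps=[{"dx":1.5,"dy":-0.7,"dz":0,"yaw":0,"gripper":1},{"dx":1.5,"dy":-0.7,"dz":5,"yaw":0,"gripper":1},{"dx":1.5,"dy":-0.7,"dz":10,"yaw":0,"gripper":1},{"dx":1.5,"dy":-0.7,"dz":14,"yaw":0,"gripper":1},{"dx":1.5,"dy":-0.7,"dz":14,"yaw":0,"gripper":1}])

```text
clock: 2.9
tcp_pos: [0.4731, 0.0936, 0.1478]
orientation: [-2.218, -2.22, 0.007]
contact_force: [-0.8, -0.7, 1.3]
grip_width: 0.0853
gripper_force: 0.0
```

```bash
python3 go.py 0.475 0.065 0.150 90
```

```text
t 2.9 tcp [0.4731 0.0936 0.1478] head 90.0 zax [-0.006 -0.001 -1.   ] F [-0.8 -0.7  1.3]
d [-2.86  0.19 -0.22] yaw 0.0
```

>>> send_rows(steps=[{"dx":-1,"dy":0.2,"dz":0,"yaw":0,"gripper":1},{"dx":-2,"dy":0.2,"dz":0,"yaw":0,"gripper":1},{"dx":-2.7,"dy":0.2,"dz":0,"yaw":0,"gripper":1},{"dx":-3.3,"dy":0.2,"dz":0,"yaw":0,"gripper":1},{"dx":-3.3,"dy":0.2,"dz":0,"yaw":0,"gripper":1}])

```text
clock: 3.52
tcp_pos: [0.4777, 0.0602, 0.1501]
orientation: [2.222, 2.22, 0.001]
contact_force: [0.5, -0.3, 0.8]
grip_width: 0.0855
gripper_force: 0.0
```

```bash
python3 go.py 0.475 0.085 0.150 90; python3 - <<'E'
from h import *
c=[]
for n,(x0,y0,x1,y1) in(('top',(265,180,345,290)),('scene',(310,140,390,250))):
    f=grab(n);c.append(cv2.resize(f['color'][y0:y1,x0:x1],None,fx=5,fy=5,interpolation=cv2.INTER_CUBIC))
cv2.imwrite('pics/f1.png',np.hstack(c)[...,::-1])
E
```

```text
t 3.52 tcp [0.4777 0.0602 0.1501] head 90.0 zax [ 0.001 -0.    -1.   ] F [ 0.5 -0.3  0.8]
d [ 2.48 -0.27  0.01] yaw -0.0
```

View pics/f1.png

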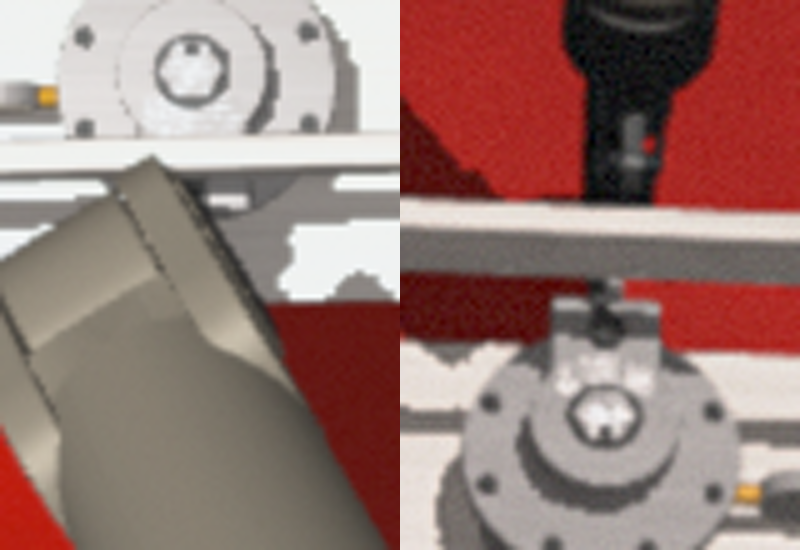

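The top view is blocked by the arm, and the lever can barely be made out at (605,290) in the scene half. I'll push 2 mm more, back off, rise and look with the wrist camera.

>>> send_rows(steps=[{"dx":-0.2,"dy":0,"dz":0,"yaw":0,"gripper":1},{"dx":-0.2,"dy":0,"dz":0,"yaw":0,"gripper":1},{"dx":2,"dy":0,"dz":-0.5,"yaw":0,"gripper":1},{"dx":2,"dy":0,"dz":-6,"yaw":0,"gripper":1},{"dx":2,"dy":-2,"dz":-11,"yaw":0,"gripper":1}])

```text
clock: 4.25
tcp_pos: [0.458, 0.0811, 0.2611]
orientation: [-2.22, -2.221, -0.001]
contact_force: [0.4, 0.5, 0.4]
grip_width: 0.0854
gripper_force: 0.0
```

```bash
python3 go.py 0.445 0.052 0.220 0; python3 - <<'E'
from h import *
f=grab('wrist');m=f['color']
for u,v in((0.534,.066),(.534,.042)): print(proj(f,(u,v,.15)))
c=m[100:300,200:520];cv2.imwrite('pics/w2.png',cv2.resize(c,None,fx=2.5,fy=2.5,interpolation=cv2.INTER_CUBIC)[...,::-1])
E
```

```text
t 4.25 tcp [0.458  0.0811 0.2611] head 90.0 zax [-0.     0.001 -1.   ] F [0.4 0.5 0.4]
d [-2.92 -1.3   4.11] yaw 90.0
[411.16247023 225.14976254]
[408.37293746 250.371571  ]
```

View pics/w2.png

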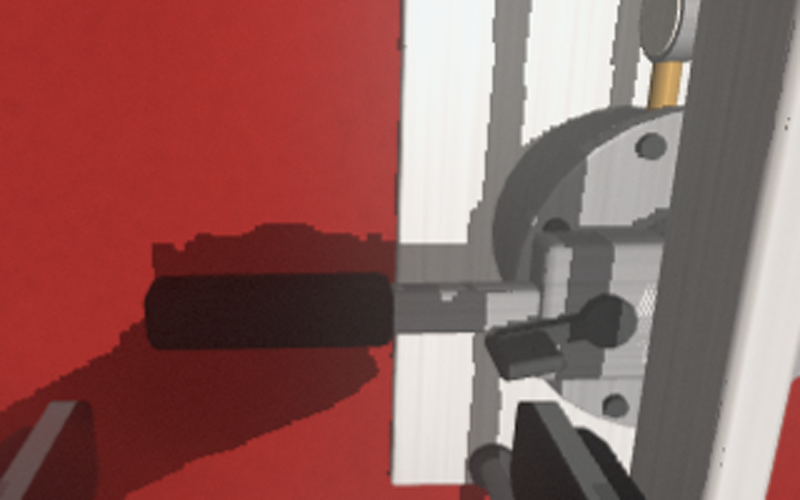

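The wrist view shows the tab at crop (525,355), clearly below the handle centre line (row 312). That is the -y side, so the lever is flipped to loosen. Next I'll turn the tool to heading 180, which puts the wrist camera on the robot side, and straddle the grip.

>>> send_rows(steps=[{"dx":-1,"dy":-0.5,"dz":0,"yaw":-10,"gripper":0.6},{"dx":-2.9,"dy":-1.5,"dz":1,"yaw":-20,"gripper":0.6},{"dx":-2.9,"dy":-1.5,"dz":2,"yaw":-30,"gripper":0.6},{"dx":-2.9,"dy":-1.5,"dz":3,"yaw":-40,"gripper":0.6},{"dx":-2.9,"dy":-1.5,"dz":3,"yaw":-50,"gripper":0.6}])

```text
clock: 4.92
tcp_pos: [0.4418, 0.0515, 0.229]
orientation: [-1.065, -2.954, 0.001]
contact_force: [-0.8, 0.5, 0.7]
grip_width: 0.0515
gripper_force: 0.0
```

```bash
python3 go.py 0.442 0.052 0.220 181
```

```text
t 4.92 tcp [0.4418 0.0515 0.229 ] head 140.4 zax [-0.002 -0.    -1.   ] F [-0.8  0.5  0.7]
d [0.02 0.05 0.9 ] yaw -40.6
```

>>> send_rows(steps=[{"dx":0,"dy":0,"dz":0,"yaw":-10.5,"gripper":0.6},{"dx":0,"dy":0,"dz":0,"yaw":-21,"gripper":0.6},{"dx":0,"dy":0,"dz":0,"yaw":-31,"gripper":0.6},{"dx":0,"dy":0,"dz":0,"yaw":-40.6,"gripper":0.6},{"dx":0,"dy":0,"dz":0,"yaw":-40.6,"gripper":0.6}])

```text
clock: 5.55
tcp_pos: [0.4424, 0.0516, 0.2296]
orientation: [0.015, -3.141, -0.0]
contact_force: [-0.1, -0.5, -0.4]
grip_width: 0.0516
gripper_force: 0.0
```

```bash
python3 go.py 0.442 0.052 0.125 181
```

```text
t 5.55 tcp [0.4424 0.0516 0.2296] head -179.5 zax [-0. -0. -1.] F [-0.1 -0.5 -0.4]
d [ 0.03  0.04 10.46] yaw -0.5
```

>>> send_rows(steps=[{"dx":0,"dy":0,"dz":4,"yaw":0,"gripper":0.6},{"dx":0,"dy":0,"dz":8,"yaw":0,"gripper":0.6},{"dx":0,"dy":0,"dz":10.5,"yaw":0,"gripper":0.6},{"dx":0,"dy":0,"dz":10.5,"yaw":0,"gripper":0.42},{"dx":0,"dy":0,"dz":10.5,"yaw":0,"gripper":0.42}])

```text
clock: 6.18
tcp_pos: [0.4431, 0.0521, 0.1257]
orientation: [-0.015, 3.14, 0.0]
contact_force: [0.5, 0.5, 1.7]
grip_width: 0.036
gripper_force: 0.0
```

```bash
cat > arc.py <<'E'
import sys
from h import *
from scipy.spatial.transform import Rotation as Ro
A=np.array([.616,.0555]);r=.174
s=status.get_obs();R=Ro.from_rotvec(s['orientation']).as_matrix();h=np.degrees(np.arctan2(R[1,0],R[0,0]))
v=s['tcp_pos'][:2]-A;print('t',s['clock'].round(2),s['tcp_pos'].round(3),'head',h.round(1),'ang',(np.arctan2(-v[1],-v[0])-.0175).round(3),'r',np.hypot(*v).round(3),'F',s['contact_force'].round(1))
for th in map(float,sys.argv[1:]):
    a=th+.0175;p=np.r_[A-r*np.array([np.cos(a),np.sin(a)]),.125];d=R.T@(p-s['tcp_pos'])*100
    print(th,d.round(1),'yaw',round(-((180+np.degrees(a)-h+180)%360-180),1))
E
python3 arc.py -.15 -.3 -.45 -.6
```

```text
Traceback (most recent call last):
  File "arc.py", line 6, in <module>
    v=s['tcp_pos'][:2]-A;print('t',s['clock'].round(2),s['tcp_pos'].round(3),'head',h.round(1),'ang',(np.arctan2(-v[1],-v[0])-.0175).round(3),'r',np.hypot(*v).round(3),'F',s['contact_force'].round(1))
                                   ^^^^^^^^^^^^^^^^
AttributeError: 'float' object has no attribute 'round'
```

```bash
sed -i "s/s\['clock'\].round(2)/round(s['clock'],2)/" arc.py; python3 arc.py -.15 -.3 -.45 -.6
```

```text
t 6.17 [0.443 0.052 0.126] head -179.5 ang 0.002 r 0.173 F [0.5 0.5 1.7]
-0.15 [-0.1  2.6  0.1] yaw 8.1
-0.3 [-0.6  5.2  0.1] yaw 16.7
-0.45 [-1.6  7.6  0.1] yaw 25.3
-0.6 [-2.9  9.9  0.1] yaw 33.9
```

>>> send_rows(steps=[{"dx":-0.1,"dy":2.6,"dz":0,"yaw":8.1,"gripper":0.42},{"dx":-0.6,"dy":5.2,"dz":0,"yaw":16.7,"gripper":0.42},{"dx":-1.6,"dy":7.6,"dz":0,"yaw":25.3,"gripper":0.42},{"dx":-2.9,"dy":9.9,"dz":0,"yaw":33.9,"gripper":0.42},{"dx":-2.9,"dy":9.9,"dz":0,"yaw":33.9,"gripper":0.42}])

```text
clock: 6.8
tcp_pos: [0.4718, 0.1532, 0.1265]
orientation: [0.895, 3.009, 0.004]
contact_force: [-0.4, 0.0, 0.1]
grip_width: 0.0358
gripper_force: 0.0
```

```bash
python3 arc.py -.6 -.45 -.3 -.15 0
```

```text
t 6.8 [0.472 0.153 0.126] head 146.9 ang -0.613 r 0.174 F [-0.4  0.   0.1]
-0.6 [-0.  -0.2  0.1] yaw 0.3
-0.45 [-0.2 -2.8  0.1] yaw -8.3
-0.3 [-0.8 -5.4  0.1] yaw -16.9
-0.15 [-1.7 -7.8  0.1] yaw -25.5
0.0 [ -3.  -10.1   0.1] yaw -34.1
```

>>> send_rows(steps=[{"dx":-0.1,"dy":-2.8,"dz":0,"yaw":-8.3,"gripper":0.42},{"dx":-0.8,"dy":-5.4,"dz":0,"yaw":-16.9,"gripper":0.42},{"dx":-1.7,"dy":-7.8,"dz":0,"yaw":-25.5,"gripper":0.42},{"dx":-3.0,"dy":-10.1,"dz":0,"yaw":-34.1,"gripper":0.42},{"dx":-3.0,"dy":-10.1,"dz":0,"yaw":-34.1,"gripper":0.42}])

```text
clock: 7.42
tcp_pos: [0.4401, 0.048, 0.1254]
orientation: [-0.017, 3.141, -0.001]
contact_force: [-1.0, 0.4, -0.2]
grip_width: 0.0359
gripper_force: 0.3
```

```bash
python3 arc.py .15 .3 .45 .6 .64
```

```text
t 7.42 [0.44  0.048 0.125] head -179.4 ang 0.025 r 0.176 F [-1.   0.4 -0.2]
0.15 [-0.4 -2.2  0. ] yaw -9.0
0.3 [-1.  -4.7  0. ] yaw -17.6
0.45 [-2.  -7.1  0. ] yaw -26.2
0.6 [-3.3 -9.4  0. ] yaw -34.7
0.64 [-3.7 -9.9  0. ] yaw -37.0
```

>>> send_rows(steps=[{"dx":-0.4,"dy":-2.2,"dz":0,"yaw":-9,"gripper":0.42},{"dx":-1.0,"dy":-4.7,"dz":0,"yaw":-17.6,"gripper":0.42},{"dx":-2.0,"dy":-7.1,"dz":0,"yaw":-26.2,"gripper":0.42},{"dx":-3.4,"dy":-9.5,"dz":0,"yaw":-35,"gripper":0.42},{"dx":-3.4,"dy":-9.5,"dz":0,"yaw":-35,"gripper":0.42}])

```text
clock: 8.05
tcp_pos: [0.4753, -0.0452, 0.1246]
orientation: [0.958, -2.991, -0.001]
contact_force: [-2.1, 1.0, -0.2]
grip_width: 0.036
gripper_force: 0.4
```

```bash
python3 arc.py .6 .45 .3 .15 0; python3 - <<'E'
from h import *
c=[]
for n,(x0,y0,x1,y1) in(('top',(265,170,345,280)),('scene',(310,140,390,250))):
    f=grab(n);c.append(cv2.resize(f['color'][y0:y1,x0:x1],None,fx=5,fy=5,interpolation=cv2.INTER_CUBIC))
cv2.imwrite('pics/f2.png',np.hstack(c)[...,::-1])
E
```

```text
t 8.05 [ 0.475 -0.045  0.125] head -144.5 ang 0.603 r 0.173 F [-2.1  1.  -0.2]
0.6 [ 0.1  0.1 -0. ] yaw 0.1
0.45 [-0.1  2.7 -0. ] yaw 8.7
0.3 [-0.7  5.2 -0. ] yaw 17.3
0.15 [-1.7  7.6 -0. ] yaw 25.9
0.0 [-3.   9.9 -0. ] yaw 34.5
```

View pics/f2.png

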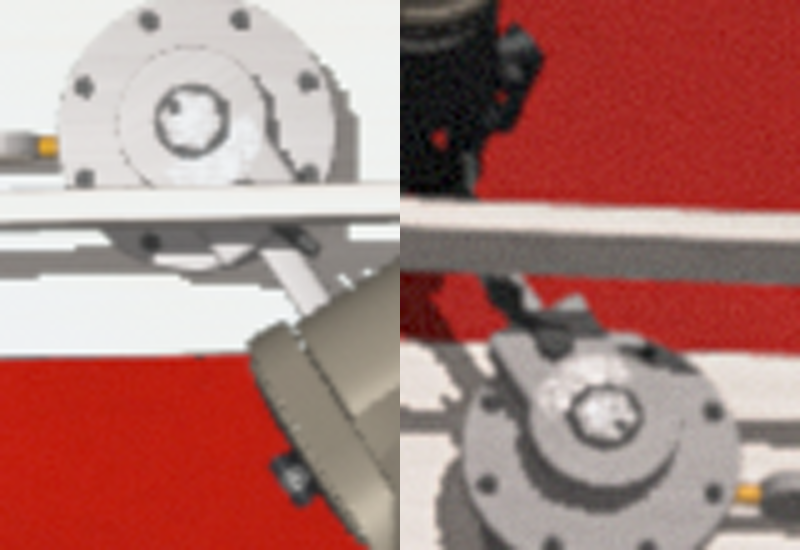

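The nut dot has moved from straight up to (172,107) about the centre (191,122). That is roughly 0.9 rad anticlockwise, and the lever is still on the loosening side. I'll do a second stroke.

>>> send_rows(steps=[{"dx":-0.1,"dy":2.7,"dz":0,"yaw":8.7,"gripper":0.42},{"dx":-0.7,"dy":5.2,"dz":0,"yaw":17.3,"gripper":0.42},{"dx":-1.7,"dy":7.6,"dz":0,"yaw":25.9,"gripper":0.42},{"dx":-3.0,"dy":9.9,"dz":0,"yaw":34.5,"gripper":0.42},{"dx":-3.0,"dy":9.9,"dz":0,"yaw":34.5,"gripper":0.42}])

```text
clock: 8.78
tcp_pos: [0.4415, 0.0562, 0.1255]
orientation: [-0.043, 3.139, -0.0]
contact_force: [-0.0, -0.7, -0.1]
grip_width: 0.0359
gripper_force: 0.0
```

```bash
python3 arc.py -.15 -.3 -.45 -.6
```

```text
t 8.78 [0.441 0.056 0.126] head -178.4 ang -0.021 r 0.175 F [-0.  -0.7 -0.1]
-0.15 [-0.3  2.2  0.1] yaw 9.1
-0.3 [-0.9  4.8  0.1] yaw 17.7
-0.45 [-1.9  7.2  0.1] yaw 26.3
-0.6 [-3.2  9.4  0.1] yaw 34.9
```

>>> send_rows(steps=[{"dx":-0.3,"dy":2.2,"dz":0,"yaw":9,"gripper":0.42},{"dx":-0.9,"dy":4.8,"dz":0,"yaw":17.7,"gripper":0.42},{"dx":-1.9,"dy":7.2,"dz":0,"yaw":26.3,"gripper":0.42},{"dx":-3.2,"dy":9.4,"dz":0,"yaw":34.9,"gripper":0.42},{"dx":-3.2,"dy":9.4,"dz":0,"yaw":34.9,"gripper":0.42}])

```text
clock: 9.4
tcp_pos: [0.472, 0.1494, 0.125]
orientation: [0.9, 3.009, 0.002]
contact_force: [0.6, 0.4, 0.9]
grip_width: 0.0362
gripper_force: 0.0
```

```bash
python3 arc.py -.45 -.3 -.15 0
```

```text
t 9.4 [0.472 0.149 0.125] head 146.7 ang -0.595 r 0.172 F [0.6 0.4 0.9]
-0.45 [ 0.  -2.5  0. ] yaw -8.5
-0.3 [-0.6 -5.1 -0. ] yaw -17.1
-0.15 [-1.5 -7.5 -0. ] yaw -25.7
0.0 [-2.8 -9.7 -0. ] yaw -34.3
```

>>> send_rows(steps=[{"dx":0,"dy":-2.5,"dz":0,"yaw":-8.5,"gripper":0.42},{"dx":-0.6,"dy":-5.1,"dz":0,"yaw":-17.1,"gripper":0.42},{"dx":-1.5,"dy":-7.5,"dz":0,"yaw":-25.7,"gripper":0.42},{"dx":-2.8,"dy":-9.7,"dz":0,"yaw":-34.3,"gripper":0.42},{"dx":-2.8,"dy":-9.7,"dz":0,"yaw":-34.3,"gripper":0.42}])

```text
clock: 10.02
tcp_pos: [0.4409, 0.0494, 0.1247]
orientation: [0.016, -3.141, 0.001]
contact_force: [-0.0, 0.7, 0.5]
grip_width: 0.0358
gripper_force: 0.3
```

```bash
python3 arc.py .15 .3 .45 .6
```

```text
t 10.03 [0.441 0.049 0.125] head -179.4 ang 0.017 r 0.175 F [-0.   0.7  0.5]
0.15 [-0.3 -2.3 -0. ] yaw -9.0
0.3 [-0.9 -4.8 -0. ] yaw -17.6
0.45 [-1.9 -7.3 -0. ] yaw -26.2
0.6 [-3.2 -9.5 -0. ] yaw -34.8
```

>>> send_rows(steps=[{"dx":-0.3,"dy":-2.3,"dz":0,"yaw":-9,"gripper":0.42},{"dx":-0.9,"dy":-4.8,"dz":0,"yaw":-17.6,"gripper":0.42},{"dx":-1.9,"dy":-7.3,"dz":0,"yaw":-26.2,"gripper":0.42},{"dx":-3.2,"dy":-9.5,"dz":0,"yaw":-34.8,"gripper":0.42},{"dx":-3.2,"dy":-9.5,"dz":0,"yaw":-34.8,"gripper":0.42}])

```text
clock: 10.65
tcp_pos: [0.474, -0.0435, 0.1242]
orientation: [0.951, -2.993, -0.001]
contact_force: [0.1, 0.8, -0.6]
grip_width: 0.036
gripper_force: 0.4
```

>>> send_rows(steps=[{"dx":0,"dy":0,"dz":0,"yaw":0,"gripper":0.42},{"dx":0,"dy":0,"dz":0,"yaw":0,"gripper":0.7},{"dx":0,"dy":0.4,"dz":0,"yaw":0,"gripper":0.7},{"dx":0,"dy":0.4,"dz":-5,"yaw":0,"gripper":0.7},{"dx":0,"dy":0.4,"dz":-10,"yaw":0,"gripper":0.7}])

```text
clock: 11.28
tcp_pos: [0.4716, -0.0386, 0.2257]
orientation: [0.959, -2.99, -0.001]
contact_force: [0.8, -1.4, -0.5]
grip_width: 0.0599
gripper_force: 0.0
```

>>> send_rows(steps=[{"dx":3,"dy":0,"dz":-3,"yaw":0,"gripper":0.7},{"dx":3,"dy":0,"dz":-6,"yaw":0,"gripper":0.7},{"dx":3,"dy":0,"dz":-6,"yaw":0,"gripper":0.7},{"dx":3,"dy":0,"dz":-6,"yaw":0,"gripper":0.7}])

```text
clock: 11.78
tcp_pos: [0.4473, -0.0566, 0.2842]
orientation: [0.958, -2.991, 0.0]
contact_force: [0.4, 0.3, -0.2]
grip_width: 0.0601
gripper_force: 0.0
```

```bash
python3 arc.py; python3 - <<'E'
from h import *
c=[]
for n,(x0,y0,x1,y1) in(('top',(265,170,345,280)),('scene',(310,140,390,250))):
    f=grab(n);c.append(cv2.resize(f['color'][y0:y1,x0:x1],None,fx=5,fy=5,interpolation=cv2.INTER_CUBIC))
    if n=='top':
        for q in((175,233),(471,221)): print(dep(f,*q))
cv2.imwrite('pics/f3.png',np.hstack(c)[...,::-1])
E
```

```text
t 11.78 [ 0.447 -0.057  0.284] head -144.5 ang 0.569 r 0.203 F [ 0.4  0.3 -0.2]
[0.52689376 0.40573973 0.03728505]
[ 0.55404801 -0.37477482  0.06422703]
```

View pics/f3.png

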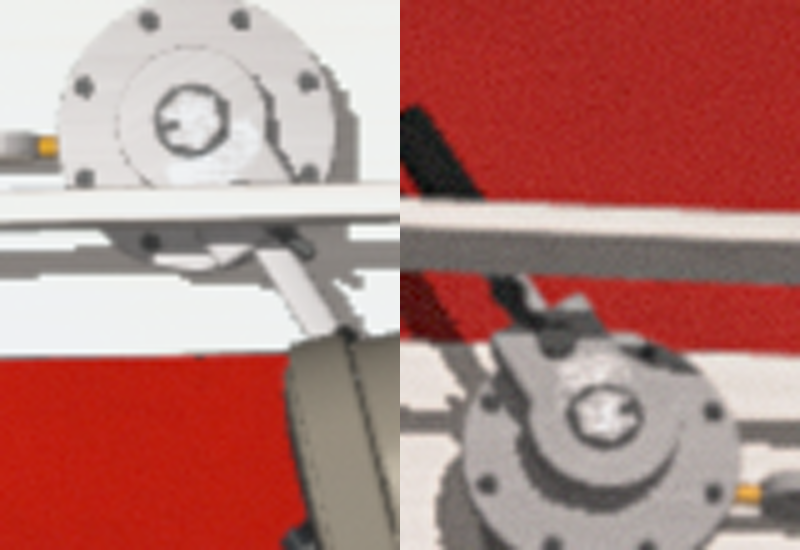

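The nut dot is now at (170,126) about the centre (191,121), roughly 100° anticlockwise. The scene view agrees, with the dot at (627,408), to the right of the centre and a little above it. The lever is on the loosening side, the arm is clear, and the rack and box have not moved, so I'm handing in.

```bash
python3 -c "
from h import *
print(abs(status.get_obs()['qvel']).max()); print(workorder.hand_in())"
```

```text
0.0044218802099864896
the job is handed in; nothing more can be done
None
```

The job is handed in: the lever is set to loosen, the nut stands about 1.8 rad (roughly 100°) anticlockwise by the camera images, the ratchet is released, and the tube rack and tip box have not moved. The hand-in gave no verdict.

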